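Lock the key box with its slot key

ROBOT

A 6-joint arm with a two-finger parallel gripper is mounted at the origin on the work surface. World frame = base frame: x ahead of the robot, y to its left, z up, the work surface at z = 0. Lengths are in m, angles in rad, forces in N, time in s.
With the tool pointing down it reaches from about 0.35 to 0.975 m from the base axis. Payload 4.9 kg.
Tool frame: the origin (TCP) lies at the very end of the fingers, on their centre line; the grasp point (between the pads) lies 19 mm behind it; x points along the fingers, y is the direction in which the jaws open and shut, and the axes are right-handed (so a half turn about x gives the same grasp; the last joint's range is limited). The gripper opens to 85 mm and grips with 20 to 120 N. Pads are 22 mm wide; open, the fingers measure 114 mm over their backs; the gripper's body (76 mm by 85 mm) begins 54 mm behind the grasp point. The pads swing forward as they close: fully open they stand 13 mm farther back than shut.
Start: joints at [1.174, 0.053, 1.613, -0, 1.476, -0.119], TCP at [0.171, 0.601, 0.231] pointing down, gripper open.
Joint ranges: [-3.01, 3.01], [-1.01, 2.22], [0.06, 2.58], [-1.02, 4.17], [0.09, 2.62], [-3.14, 3.14]. Speed limits (rad/s): [2.57, 2.57, 3.14, 3.14, 3.14, 3.14].

INTERFACE

Orientations are given as a rotation vector (axis times angle).
In Python, from station import ctrl, get_image, calibration, finish_job, search_frame, cut_out, mark_of gives the robot as it stands. The module is installed in compiled form; this text tells all that it offers.
- The arm moves only by the tool arm_command, never from a script. Its argument "plan" is a list that holds one entry, the list of rows, each a list of 7 numbers: the shift along the tool's x, y, z in m, then the turn, a rotation vector about the tool's x, y, z in degrees, then the finger opening in m, from 0 to 0.0854. A call has 1 to 20 rows; each row shifts and turns the pose as measured when the row begins, along the tool's axes as they then stand; what a row does not reach is not made up. A row lasts 1/12 s, in which the tool goes at most 41.7 mm and 7.16 degrees, less where a joint would pass 70% of its speed; a pose out of reach is approached as far as the arm can. A call with a gripper value outside its range is refused whole. The fingers move at their own pace and stop on an object; "squeeze" is the grip in N (left out, the last holds). Time passes only in rows, so rows that do not move let the fingers close. It gives the time, the measured TCP pose, the force and the opening at its end, in the units of the state.
- ctrl.get_obs(): the state, without advancing time (a new reading comes with each control period).
- get_image(name): name is "side" or "top"; returns the picture (400x640x3 uint8, red, green, blue); there is no depth.
- calibration(name): a dict with "fx", "fy", "cx", "cy" (pixels), "cam_to_world" (4x4, takes a point from camera to world coordinates). Camera axes: x right, y down, z forward; pixel columns grow to the right and rows downward; lengths in m; the calibration is good to about 2 mm. A picture is of the moment at which its call begins. calibration takes no time and is no camera call.
- finish_job(): hands the job in, once; it reports no verdict.
Trained networks look in the newest picture that a camera, given by its name, has taken for a name from the list of things; names that differ only in an ending like _2 or _b are one class to them, and where a whole thing is asked for, a point or a joint stands for the part that bears it (a point fixed in the world has none). Each returns a list of dicts, best first, with "conf" (0 to 1); they miss things now and then, are a little off and sometimes report something else, mostly with a low value. They report only what shows in the picture. A call takes as long as a camera call. They do not tell look-alikes from the thing itself.
- search_frame(camera, thing): "at" ([x, y, z] in m, in the coordinates of the camera as it stood for that picture, good to about 4 mm: the middle of the surface that is visible of it).
- cut_out(camera, thing): "mask" (400x640 bool, what is visible of it).
- mark_of(camera, thing): "at" ([x, y, z] in m, in the coordinates of the camera as it stood for that picture, good to about 4 mm: a listed point, or the origin of a listed thing).
The state is a dict: "t": time; "q": joint angles; "dq": joint speeds; "effort": joint torques, N m; "tool_pos": TCP position; "tool_rot": TCP orientation; "contact_force": force on the tool from outside, world axes, zero at the start; "wrist_torque": the same for the moment, N m; "opening": finger opening in m.
Only numpy, scipy, OpenCV 4.12 (cv2) and the standard library are available. Lean on these libraries where they do the work, as an engineer would, in place of code of your own. Each camera call takes 0.05 s, during which the arm holds its last target. There are 200 camera calls.

TASK

Lock the steel key box: lift its flat-bladed key out of the wooden stand, put the blade into the slot of the box's lock knob, and with it turn the knob clockwise until it clicks over its detent and stays at its stop. Then put the key back upright in the slot of its stand, pushed fully home, and let go of it. Leave the other things on the bench where they are.

Things in the scene. Friction and masses are not known exactly. Their poses are not given: they have to be found in the camera images.
- keybox: Stainless steel key box lying on its back, fixed to the bench, 110 (x) x 150 (y) x 60 mm high, push-button latch on its -x side. Origin: centre of its underside. The lock knob stands on its top, axis vertical through box point x = 0, y = -30 mm.
- lock (a joint): Angle of the lock knob (rad): grows clockwise seen from above, 0 = unlocked (the start), 1.40 = hard stop (locked). An over-centre spring resists all the way (up to 0.25 N m with friction) to its crest at about 1.05 rad, then snaps the knob on to the stop and holds it there; let go short of the crest, it springs back to 0.
- lock_slot (a point): Centre of the mouth of the slot in the lock knob's top face, 81 mm above the bench; turns with the knob. x runs along the slot, y across, z up. Slot 21.5 mm long, 7.5 mm wide, 17 mm deep, 1.5 mm chamfer at the mouth. A half turn of the key makes no difference. The ribbed round knob is 56 mm across, 20 mm high.
- key: Loose steel key, about 70 g, 60 mm tall, upright in its stand. Origin: middle of the blade's end; z runs up the key. Blade 18 (x) x 4 mm (y), z = 0 to 16 mm; round flange 30 mm across, z = 16 to 20 mm, rests on knob or stand when fully in; flat grip plate 34 (x) x 12 mm (y), z = 20 to 60 mm: grip it from above across the 12 mm. Blade play in the lock slot: 0.2 rad either way.
- key_tip (a point): Centre of the end of the key's blade (the origin of the key).
- stand: Key stand, fixed to the bench: wooden block 64 (x) x 56 (y) x 30 mm high on a 76 x 68 x 4 mm foot. Origin: centre of its underside.
- stand_slot (a point): Centre of the mouth of the slot in the stand's top face, 30 mm above the bench. The slot runs along its x axis: 22 mm long, 8 mm wide, 24 mm deep, with a 1.5 mm chamfer. With the key fully home its flange rests on this face and its tip is 16 mm below it.
- umbrella_handle: Bystander: pink plastic crook handle of an umbrella, about 100 x 150 mm, 22 mm thick, lying flat. Leave it alone. Origin on the bench inside the crook.
- coaster: Bystander: round wooden coaster, 94 mm across, 9 mm thick. Leave it alone. Origin: centre of its underside.
- hanko_tube: Bystander: black lacquered hanko case, 85 x 22 x 22 mm, lying along its x axis. Leave it alone. Origin: centre of its underside.
- shoe_grip: Bystander: dark silicone shoe grip pad, 50 x 90 mm, 9 mm thick. Leave it alone. Origin: centre of its underside.
Not all that is in view belongs to the job. There is more than one size of the key; the job needs the larger. Of the things that look like the stand, the smaller one is meant.

How it is judged:
By the outcome, as a careful person would: the job done as asked, in the order asked, and still so for the second after the job is handed in, with the robot touching nothing.
It also fails if it takes over 56 s, if anything falls off the work surface, if the arm or the gripper's body presses on something with over 40 N, if the wrist force passes 120 N, or if a joint passes its speed limit or range.

## Working session

There is one attempt and no reset: what is moved stays moved. The work goes in short steps, Python scripts to look and compute and a tool call to move; the robot and the scene stay as the last step left them, time stands still between calls to the robot, and variables do not carry over. Pictures are saved under pics/ and viewed, about 8 in all and at most 12, crops included, and the job is handed in when it is done.

Besides the shell and the picture viewer there is one more tool, called after "Request:" as a command line: name --argument value ..., lists and objects as JSON in quotes. arm_command: Moves the arm, as the interface text tells. Its arguments: {"type":"object","properties":{"plan":{"type":"array","items":{"type":"array","items":{"type":"array","items":{"type":"number"}}}},"squeeze":{"type":"number"}},"required":["plan"]}

```bash
mkdir -p pics; cat > h.py <<'E'
from station import *
import numpy as np, cv2
np.set_printoptions(precision=4,suppress=True)
def w(c,p):
    T=np.array(calibration(c)["cam_to_world"]); return T[:3,:3]@np.array(p)+T[:3,3]
def px(c,p):
    k=calibration(c); T=np.linalg.inv(np.array(k["cam_to_world"])); q=T[:3,:3]@np.array(p)+T[:3,3]
    return np.array([k["fx"]*q[0]/q[2]+k["cx"],k["fy"]*q[1]/q[2]+k["cy"]])
def atz(c,u,v,z):
    k=calibration(c); T=np.array(k["cam_to_world"]); d=T[:3,:3]@np.array([(u-k["cx"])/k["fx"],(v-k["cy"])/k["fy"],1]); o=T[:3,3]
    return o+d*(z-o[2])/d[2]
def save(c,n,crop=None,s=1):
    im=get_image(c)[:,:,::-1]
    if crop: a,b,x,y=crop; im=im[b:y,a:x]
    cv2.imwrite("pics/"+n,cv2.resize(im,None,fx=s,fy=s,interpolation=cv2.INTER_CUBIC))
E
python3 - <<'E'
from h import *
a=get_image("side");b=get_image("top")
cv2.imwrite("pics/side0.png",a[:,:,::-1]);cv2.imwrite("pics/top0.png",b[:,:,::-1])
for c in("side","top"):
    k=calibration(c);print(c,k["fx"],k["cx"],k["cy"]);print(np.array(k["cam_to_world"]))
    for n in("keybox","lock_slot","key","key_tip","stand","stand_slot"):
        for d in mark_of(c,n):
            p=w(c,d["at"]);print(c,n,round(d["conf"],2),p,px(c,p))
E
```

```text
side 474.607030611414 318.1717312468742 202.88953977675348
[[-0.9929 -0.0493  0.1083  0.4963]
 [-0.1186  0.4842 -0.8669  0.8576]
 [-0.0097 -0.8736 -0.4866  0.5357]
 [ 0.      0.      0.      1.    ]]
side keybox 0.92 [ 0.5898 -0.1709  0.0022] [332.2305 187.9316]
side key 0.95 [0.5709 0.2008 0.0127] [323.2493 280.0225]
side key 0.66 [0.5933 0.2838 0.0041] [303.8704 315.4431]
side key_tip 0.77 [0.5726 0.1997 0.0131] [322.3889 279.3692]
side key_tip 0.68 [0.5991 0.2847 0.0056] [300.2585 314.8316]
side stand 0.74 [0.3972 0.203  0.0008] [423.4915 293.0474]
side stand 0.68 [ 0.5689  0.2054 -0.0054] [324.1859 289.8677]
side stand_slot 0.7 [0.5671 0.2047 0.0275] [325.1674 274.7541]
side stand_slot 0.58 [0.3978 0.2045 0.0411] [425.5411 274.8467]
top 407.0924351724485 316.3856033464873 198.21057172788915
[[ 0.0233 -0.9813  0.191   0.3872]
 [-0.9996 -0.0254 -0.009   0.0229]
 [ 0.0137 -0.1908 -0.9815  1.0631]
 [ 0.      0.      0.      1.    ]]
top keybox 0.62 [ 0.5867 -0.1724 -0.0036] [385.7512 202.9673]
top keybox 0.24 [0.5669 0.2004 0.0039] [245.0951 206.2583]
top lock_slot 0.63 [ 0.5942 -0.2011  0.0757] [403.0156 194.5456]
top key 0.58 [0.5744 0.2011 0.0139] [244.3792 202.7636]
top key 0.58 [ 0.5998  0.2874 -0.0029] [213.5052 193.7065]
top key_tip 0.61 [0.5737 0.198  0.0148] [245.4987 202.9976]
top key_tip 0.53 [0.5953 0.2821 0.0015] [214.9708 195.0803]
top stand 0.94 [0.3993 0.2003 0.0014] [241.549 270.861]
top stand 0.72 [0.5685 0.2006 0.0018] [245.1785 205.7858]
top stand 0.49 [0.5718 0.1974 0.0132] [245.7699 203.8338]
top stand 0.24 [0.5723 0.2001 0.0158] [244.6134 203.4248]
top stand_slot 0.7 [0.4012 0.2029 0.0385] [238.0644 269.8197]
top stand_slot 0.59 [0.5718 0.1965 0.0284] [245.1939 202.7886]
```

View pics/top0.png

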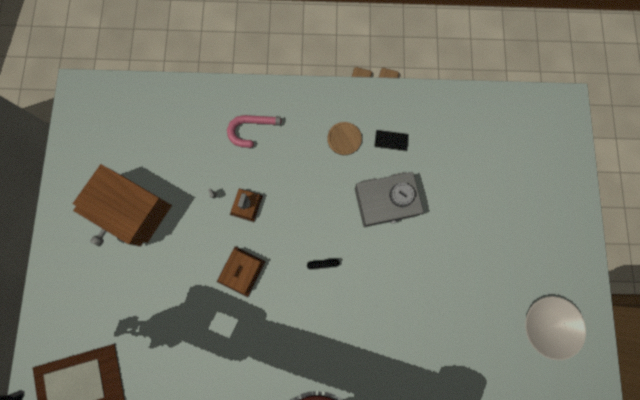

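View pics/side0.png

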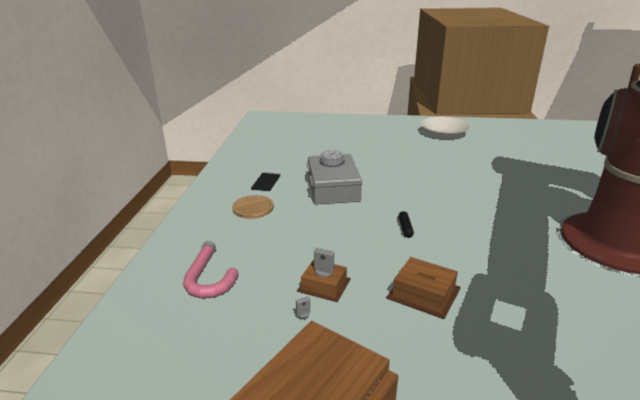

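Candidates:
- **Keys:** one upright in the stand at top (245,203), one small and loose at (215,194). The upright, larger one fits.
- **Stands:** small, holding the key, at (245,204), and a larger empty one at (241,270). The smaller one fits.

I'll confirm both in an enlarged crop and measure the yaws.

```bash
python3 - <<'E'
from h import *
a=get_image("side")[:,:,::-1];b=get_image("top")[:,:,::-1]
r=lambda im,x,y,w_,h_:cv2.resize(im[y:y+h_,x:x+w_],(400,300),interpolation=cv2.INTER_CUBIC)
g=np.vstack([np.hstack([r(b,200,175,80,60),r(b,362,160,80,60)]),np.hstack([r(a,280,230,100,75),r(a,292,135,80,60)])])
cv2.imwrite("pics/crop1.png",g)
for n in("stand","key"):
    for c in("side","top"):
      for d in cut_out(c,n):
        m=d["mask"].astype(np.uint8); p=np.argwhere(m)[:,::-1]; print(c,n,round(d["conf"],2),p.mean(0),len(p),cv2.minAreaRect(p.astype(np.float32)))
E
```

```text
side stand 0.93 [425.5963 287.0863] 3049 ((425.68780517578125, 286.01995849609375), (66.49447631835938, 51.42270278930664), 20.095232009887695)
side stand 0.88 [324.0123 282.8291] 1217 ((324.595458984375, 279.89215087890625), (47.2166748046875, 35.686275482177734), 14.931418418884277)
side stand 0.25 [265.6048 181.1452] 372 ((265.49505615234375, 181.04949951171875), (26.069976806640625, 18.507692337036133), 5.710593223571777)
side stand 0.16 [333.7501 177.4527] 2505 ((333.9474792480469, 175.6595458984375), (53.957218170166016, 53.707706451416016), 86.42366790771484)
top stand 0.83 [241.1653 271.9433] 1464 ((240.6000213623047, 271.8000183105469), (36.671512603759766, 42.0380744934082), 26.56505012512207)
top stand 0.74 [246.8195 205.9282] 543 ((246.00955200195312, 205.1116180419922), (25.871788024902344, 28.825000762939453), 16.927513122558594)
side key 0.68 [323.7383 261.7065] 535 ((324.0, 262.0), (28.0, 20.0), 90.0)
side key 0.58 [303.0321 307.1393] 280 ((302.5, 307.5), (21.0, 15.0), 90.0)
top key 0.7 [243.9265 201.875 ] 136 ((244.69178771972656, 201.82191467285156), (11.00186824798584, 14.864226341247559), 20.556045532226562)
```

View pics/crop1.png

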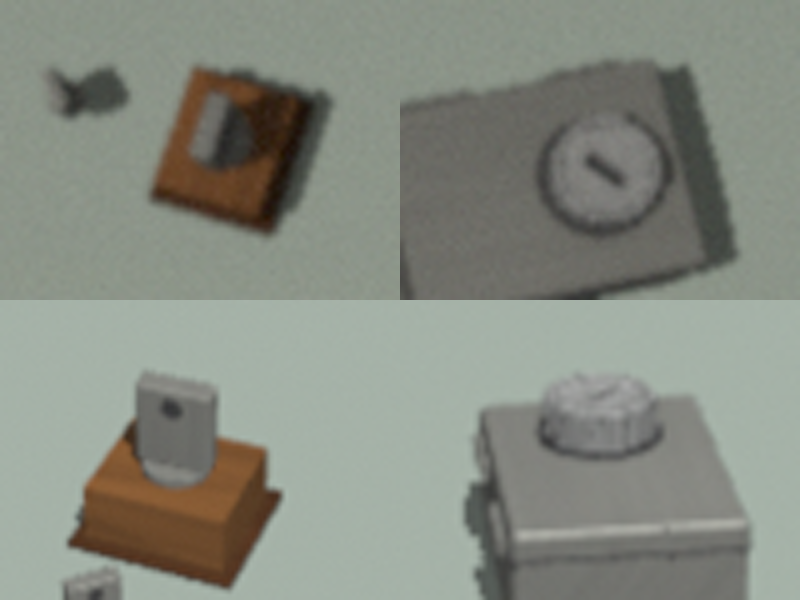

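The crop confirms it: the larger key stands upright in the small stand (side ~(324,262)), and the small key lies on the bench in front of it. The lock slot in the top view runs diagonally across the knob. Next I'll measure the yaws and work out the first move.

```bash
cat >> h.py <<'E'
from scipy.spatial.transform import Rotation as R
def tool(yaw): # tool x down, jaw y along yaw(deg)
    c,s=np.cos(np.radians(yaw)),np.sin(np.radians(yaw)); x=np.array([0,0,-1.]);y=np.array([c,s,0]);return R.from_matrix(np.stack([x,y,np.cross(x,y)],1))
def go(pos,yaw):
    o=ctrl.get_obs(); r=R.from_rotvec(o["tool_rot"]); d=r.inv().apply(np.array(pos)-o["tool_pos"]); t=(r.inv()*tool(yaw)).as_rotvec(degrees=True)
    m=r.as_matrix(); print("t",o["t"],"pos",np.array(o["tool_pos"]),"jawyaw",np.degrees(np.arctan2(m[1,1],m[0,1])),"xaxis",m[:,0],"q",np.array(o["q"]),"F",np.array(o["contact_force"]),"op",o["opening"]); print("delta mm",d*1000,"deg",t)
E
python3 - <<'E'
from h import *
s=lambda x,y:(280+x/4,230+(y-300)/4)
t=lambda x,y:(200+x/5,175+y/5)
A=atz("side",*s(138,373),.074);B=atz("side",*s(217,386),.074);print("key top side near edge",A,B,np.degrees(np.arctan2(*(A-B)[1::-1])))
for p in((195,68),(155,195),(275,235)):print("stand foot",atz("top",*t(*p),.004))
for p in((205,92),(230,97),(190,155),(220,165)):print("keytop",atz("top",*t(*p),.074))
for p in((588,155),(625,187)):print("slot",atz("top",362+(p[0]-400)/5,160+p[1]/5,.081))
for p in((655,62),(708,262)):print("box",atz("top",362+(p[0]-400)/5,160+p[1]/5,.06))
print("knob c",atz("top",362+(603-400)/5,160+172/5,.081))
go([.571,.2005,.14],73);go([.571,.2005,.14],-107)
E
```

```text
key top side near edge [0.5865 0.1937 0.074 ] [0.5521 0.1997 0.074 ] -10.000577922728985
stand foot [0.614  0.2192 0.004 ]
stand foot [0.5454 0.2361 0.004 ]
stand foot [0.5258 0.1722 0.004 ]
keytop [0.587  0.2006 0.074 ]
keytop [0.5848 0.1881 0.074 ]
keytop [0.5552 0.2061 0.074 ]
keytop [0.5506 0.1911 0.074 ]
slot [ 0.6019 -0.1915  0.081 ]
slot [ 0.5862 -0.2096  0.081 ]
box [ 0.6559 -0.2311  0.06  ]
box [ 0.5532 -0.2555  0.06  ]
knob c [ 0.5935 -0.1988  0.081 ]
t 1.0 pos [0.1714 0.601  0.2313] jawyaw 74.08671405378011 xaxis [ 0. -0. -1.] q [ 1.174   0.0527  1.6129 -0.      1.476  -0.119 ] F [ 0.661  -1.2501 -0.1364] op 0.08528140167454583
delta mm [  91.3064 -275.5915  494.1204] deg [1.0867 0.0005 0.0015]
t 1.0 pos [0.1714 0.601  0.2313] jawyaw 74.08671405378011 xaxis [ 0. -0. -1.] q [ 1.174   0.0527  1.6129 -0.      1.476  -0.119 ] F [ 0.661  -1.2501 -0.1364] op 0.08528140167454583
delta mm [  91.3064 -275.5915  494.1204] deg [-178.9133   -0.0024    0.0008]
```

Request:
arm_command --plan '[[[-0.006,-0.026,0.0245,0,0,0,0.05],[-0.006,-0.026,0.0245,0,0,0,0.05],[-0.006,-0.026,0.0245,0,0,0,0.05],[-0.006,-0.026,0.0245,0,0,0,0.05],[-0.006,-0.026,0.0245,0,0,0,0.05],[-0.006,-0.026,0.0245,0,0,0,0.05],[-0.006,-0.026,0.0245,0,0,0,0.05],[-0.006,-0.026,0.0245,0,0,0,0.05],[-0.006,-0.026,0.0245,0,0,0,0.05],[-0.006,-0.026,0.0245,0,0,0,0.05],[-0.006,-0.026,0.0245,0,0,0,0.05],[0,0.002,0.0375,0,0,0,0.05],[0,0.002,0.0375,0,0,0,0.05],[0,0.002,0.0375,0,0,0,0.05],[0,0.002,0.0375,0,0,0,0.05]]]' --squeeze 60

```text
t: 2.25
tool_pos: [0.5065, 0.2038, 0.3043]
tool_rot: [0.213, 1.549, -0.208]
contact_force: [-0.6, 0.6, -0.2]
opening: 0.0502
```

```bash
python3 -c "
from h import *
go([.5695,.2,.16],76)"
```

```text
t 2.25 pos [0.5065 0.2038 0.3043] jawyaw 74.61928887821148 xaxis [ 0.0122  0.0021 -0.9999] q [ 0.2467 -0.1778  1.713  -0.001   1.5941 -1.0557] F [-0.5861  0.6359 -0.2457] op 0.050191042067451945
delta mm [145.0199  12.293   60.0927] deg [-1.3824  0.6455 -0.2914]
```

Request:
arm_command --plan '[[[0.029,0.0025,0.012,-1.4,0.6,-0.3,0.05],[0.029,0.0025,0.012,0,0,0,0.05],[0.029,0.0025,0.012,0,0,0,0.05],[0.029,0.0025,0.012,0,0,0,0.05],[0.029,0.0025,0.012,0,0,0,0.05],[0,0,0,0,0,0,0.05]]]'

```text
t: 2.75
tool_pos: [0.5814, 0.1968, 0.1586]
tool_rot: [0.199, 1.551, -0.195]
contact_force: [-1.6, -0.8, -1.7]
opening: 0.0502
```

```bash
python3 - <<'E'
from h import *
go([.5695,.2,.10],76)
a=get_image("side")[:,:,::-1];b=get_image("top")[:,:,::-1]
r=lambda im,x,y,w_,h_:cv2.resize(im[y:y+h_,x:x+w_],(400,500),interpolation=cv2.INTER_CUBIC)
cv2.imwrite("pics/hov.png",np.hstack([r(a,274,175,100,125),r(b,205,150,80,100)]))
p=ctrl.get_obs()["tool_pos"];print("tcp px side",px("side",p),"top",px("top",p))
for n in("key","stand","stand_slot"):
  for c in("side","top"):
    for d in mark_of(c,n):print(c,n,round(d["conf"],2),w(c,d["at"]))
E
```

```text
t 2.75 pos [0.5814 0.1968 0.1586] jawyaw 75.60343689691594 xaxis [ 0.0114  0.0011 -0.9999] q [ 0.2058  0.0736  1.7149 -0.0013  1.3417 -1.1134] F [-1.5551 -0.8378 -1.6716] op 0.050153593519820065
delta mm [ 58.4539  -0.1171 -12.9523] deg [-0.3978  0.6208 -0.2201]
tcp px side [315.6425 203.0519] top [235.3081 187.078 ]
side key 0.86 [0.596  0.2868 0.0021]
side key 0.68 [0.5728 0.199  0.0131]
top key 0.68 [ 0.7601 -0.1877 -0.0044]
top key 0.46 [ 0.5995  0.2856 -0.004 ]
side stand 0.91 [ 0.5696  0.2013 -0.003 ]
side stand 0.63 [0.3993 0.2043 0.0021]
top stand 0.79 [ 0.5706  0.2017 -0.0008]
top stand 0.66 [0.3999 0.2013 0.0012]
side stand_slot 0.88 [0.5676 0.2023 0.0284]
side stand_slot 0.57 [0.3959 0.2038 0.0399]
top stand_slot 0.7 [0.4012 0.207  0.0417]
top stand_slot 0.58 [0.5704 0.1975 0.0304]
top stand_slot 0.58 [ 0.5901 -0.1689  0.0002]
```

View pics/hov.png

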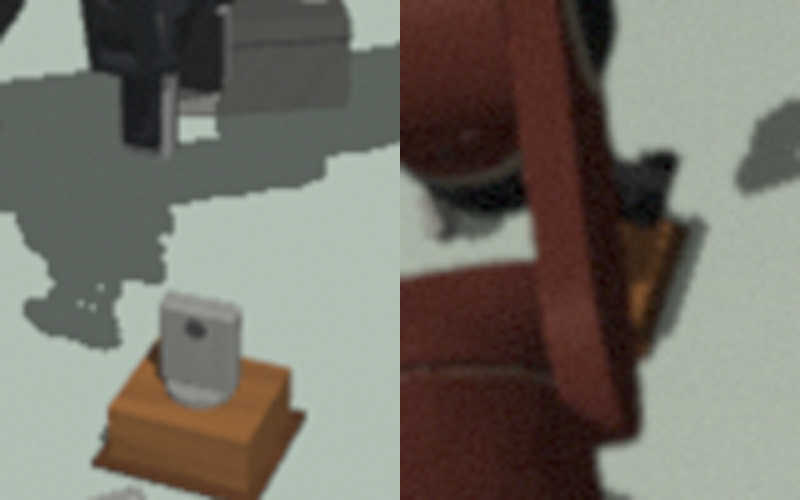

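The hover view shows the gripper above the key, a little too far along +x. The key top is at side ~(323,250). The top camera is hidden by the arm. I'll correct and descend.

Request:
arm_command --plan '[[[0.01,0.001,-0.0115,0,0.6,-0.2,0.05],[0.02,0,0,0,0,0,0.05],[0.02,0,0,0,0,0,0.05],[0,0,0,0,0,0,0.05]]]'

```text
t: 3.48
tool_pos: [0.5741, 0.2047, 0.122]
tool_rot: [0.202, 1.54, -0.188]
contact_force: [-0.6, 0.3, -0.5]
opening: 0.05
```

```bash
python3 - <<'E'
from h import *
go([.571,.2005,.038],76)
p=ctrl.get_obs()["tool_pos"];print("tcp px side",px("side",p))
save("side","hov2.png",(260,160,390,310),4)
E
```

```text
t 3.4833 pos [0.5741 0.2047 0.122 ] jawyaw 75.74139324953052 xaxis [ 0.0225  0.0063 -0.9997] q [ 0.2198  0.0917  1.7603  0.0013  1.2663 -1.1024] F [-0.6091  0.2509 -0.4724] op 0.049964488954561584
delta mm [83.867  -5.783  -3.7093] deg [-0.2653  1.1618 -0.663 ]
tcp px side [320.7487 228.2264]
```

View pics/hov2.png

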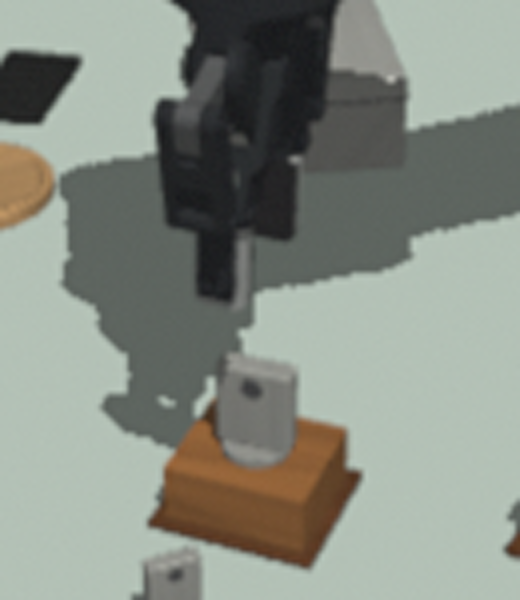

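Request:
arm_command --plan '[[[0.004,-0.006,-0.004,-0.3,1.2,-0.7,0.05],[0,0,0,0,0,0,0.05],[0,0,0,0,0,0,0.05]]]'

```text
t: 3.78
tool_pos: [0.5697, 0.2004, 0.1224]
tool_rot: [0.19, 1.56, -0.19]
contact_force: [-0.0, 0.5, 0.7]
opening: 0.0501
```

```bash
python3 -c "
from h import *
go([.571,.2005,.038],76)"
```

```text
t 3.7833 pos [0.5697 0.2004 0.1224] jawyaw 76.11586562635193 xaxis [ 0.002   0.0001 -1.    ] q [ 0.2153  0.092   1.7592 -0.0003  1.2884 -1.1131] F [-0.0297  0.5475  0.7282] op 0.05010297368840276
delta mm [84.3588  0.3167  1.1017] deg [ 0.1158  0.1114 -0.036 ]
```

Request:
arm_command --plan '[[[0.014,0,0,0,0.1,0,0.05],[0.014,0,0,0,0,0,0.05],[0.014,0,0,0,0,0,0.05],[0,0,0,0,0,0,0.05],[0,0,0,0,0,0,0.05]]]'

```text
t: 4.2
tool_pos: [0.5714, 0.2006, 0.0789]
tool_rot: [0.192, 1.558, -0.189]
contact_force: [0.4, -0.2, 0.4]
opening: 0.0501
```

```bash
python3 -c "
from h import *
go([.5705,.2005,.038],76)
print(px('side',[.5705,.2005,.074]))
save('side','hov3.png',(280,190,370,310),5)"
```

```text
t 4.2 pos [0.5714 0.2006 0.0789] jawyaw 76.08238391714768 xaxis [ 0.0047  0.0017 -1.    ] q [ 0.2145  0.1435  1.782   0.0007  1.2111 -1.1136] F [ 0.4443 -0.1849  0.3852] op 0.05005117502654304
delta mm [40.9154 -0.4648 -1.0495] deg [ 0.0821  0.2352 -0.159 ]
[323.3652 251.0982]
```

View pics/hov3.png

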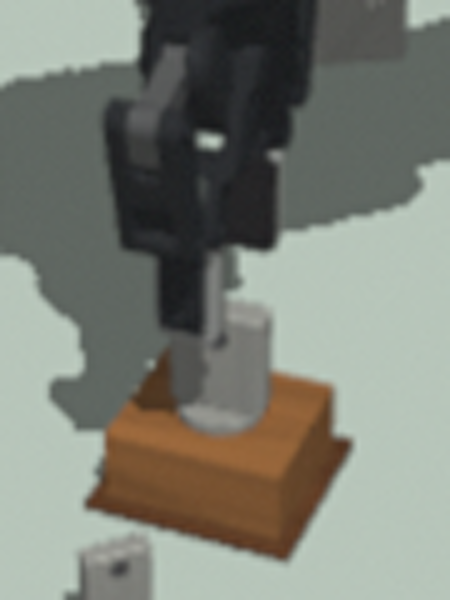

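The near finger sits in front of the plate and the plate centre (hole) is at side (324,258). The tool is about 2 mm too far along +x. I'll shift slightly, descend and grip.

Request:
arm_command --plan '[[[0.014,-0.0005,-0.0025,0,0.3,-0.2,0.05],[0.014,0,0,0,0,0,0.05],[0.012,0,0,0,0,0,0.05],[0,0,0,0,0.2,0,0.04],[0,0,0,0,0,0,0.03]]]'

```text
t: 4.67
tool_pos: [0.5691, 0.201, 0.0363]
tool_rot: [0.191, 1.567, -0.191]
contact_force: [-0.1, -1.0, 0.3]
opening: 0.0303
```

```bash
python3 -c "
from h import *
go([.5685,.2005,.038],76)"
```

```text
t 4.6667 pos [0.5691 0.201  0.0363] jawyaw 76.08237026247109 xaxis [-0.0044  0.0005 -1.    ] q [ 0.2155  0.2002  1.7983  0.0016  1.1473 -1.113 ] F [-0.1252 -0.9784  0.3177] op 0.030348207278000524
delta mm [-1.6514 -0.5926 -0.4483] deg [ 0.0823 -0.2512  0.0305]
```

Request:
arm_command --plan '[[[-0.002,0,0,0,-0.2,0,0.022],[0,0,0,0,0,0,0.016],[0,0,0,0,0,0,0.013],[0,0,0,0,0,0,0.011],[0,0,0,0,0,0,0.009],[0,0,0,0,0,0,0.005],[0,0,0,0,0,0,0.0],[0,0,0,0,0,0,0.0]]]' --squeeze 70

```text
t: 5.33
tool_pos: [0.5702, 0.2012, 0.0406]
tool_rot: [0.191, 1.56, -0.19]
contact_force: [0.4, -0.7, -0.9]
opening: 0.0112
```

```bash
python3 -c "
from h import *
go([.5685,.2005,.038],76);print(ctrl.get_obs()['wrist_torque'])"
```

```text
t 5.3333 pos [0.5702 0.2012 0.0406] jawyaw 76.08263924825847 xaxis [ 0.0021  0.0002 -1.    ] q [ 0.2164  0.1931  1.7983 -0.0003  1.1481 -1.1114] F [ 0.4456 -0.6848 -0.9296] op 0.011229659791873601
delta mm [ 2.59   -1.1202 -1.4611] deg [ 0.0826  0.1157 -0.0399]
[-0.027   0.0718 -0.0124]
```

Gripped at opening 11.2 mm. The home pose for the return is TCP (0.5702, 0.2012, 0.0406), jaw yaw 76.1°. Lift, and refine the slot from the first pictures.

Request:
arm_command --plan '[[[-0.008,0,0,0,0,0,0],[-0.012,0,0,0,0,0,0],[-0.02,0,0,0,0,0,0],[-0.03,0,0,0,0,0,0],[-0.03,0,0,0,0,0,0],[-0.02,0,0,0,0,0,0],[0,0,0,0,0,0,0]]]'

```text
t: 5.92
tool_pos: [0.5687, 0.201, 0.1689]
tool_rot: [0.19, 1.563, -0.191]
contact_force: [0.9, 0.7, 0.1]
opening: 0.0115
```

```bash
python3 - <<'E'
from h import *
b=cv2.imread("pics/top0.png",0)
L=cv2.imread("pics/top0.png",0)[180:209,388:420].astype(float)
c0=np.array([402.8,194.4])-[388,180]
yy,xx=np.mgrid[0:L.shape[0],0:L.shape[1]]
# ellipse of bright knob & dark slot
near=(xx-c0[0])**2+(yy-c0[1])**2<7.5**2
wt=np.clip(np.median(L[near])-12-L,0,None)*near
print(np.round(np.where(near,L,0)[5:25,5:26]).astype(int))
P=[atz("top",388+x,180+y,.081)[:2] for x,y in zip(xx[wt>0],yy[wt>0])];W=wt[wt>0];P=np.array(P)
m=np.average(P,axis=0,weights=W);C=np.cov(P.T,aweights=W);e,v=np.linalg.eigh(C);print("slot",m,np.degrees(np.arctan2(v[1,1],v[0,1])),np.sqrt(e)*1e3)
go([.594,-.2,.15],139)
for c in("side","top"):
  for n in("keybox","lock_slot","key"):
    for d in mark_of(c,n)[:2]:print(c,n,round(d["conf"],2),w(c,d["at"]))
E
```

```text
[[  0   0   0   0   0   0   0   0   0   0   0   0   0   0   0   0   0   0
    0   0   0]
 [  0   0   0   0   0   0   0   0   0   0   0   0   0   0   0   0   0   0
    0   0   0]
 [  0   0   0   0   0   0   0   0   0 126 124 126   0   0   0   0   0   0
    0   0   0]
 [  0   0   0   0   0   0 125 124 125 127 126 129 126 127   0   0   0   0
    0   0   0]
 [  0   0   0   0   0 124 121 120 119 124 128 130 127 125 123 128   0   0
    0   0   0]
 [  0   0   0   0 130 121 111 103 112 118 124 127 129 127 125 125   0   0
    0   0   0]
 [  0   0   0   0 129 116  92  73  91 104 114 124 125 127 123 126 124   0
    0   0   0]
 [  0   0   0 126 125 109  81  61  74  87  98 112 121 124 126 127 126   0
    0   0   0]
 [  0   0   0 129 124 117  99  79  64  66  77  93 107 114 123 127 127 124
    0   0   0]
 [  0   0   0 127 123 124 121 108  89  71  65  74  86 102 120 126 125 123
    0   0   0]
 [  0   0   0 125 127 127 124 124 115  96  81  64  66  86 107 122 129 127
    0   0   0]
 [  0   0   0 121 126 125 127 128 126 117 107  85  68  84 108 123 127 129
    0   0   0]
 [  0   0   0 121 123 123 125 12
[... 626 characters left out ...]
 0   0   0   0   0   0   0   0   0   0
    0   0   0]]
slot [ 0.5955 -0.1987] 55.1251987701568 [2.1498 6.2664]
t 5.9167 pos [0.5687 0.201  0.1689] jawyaw 76.08187701205739 xaxis [-0.0005 -0.0002 -1.    ] q [ 0.2165  0.0474  1.7244 -0.0001  1.3703 -1.1114] F [0.878  0.699  0.0672] op 0.011465384889323112
delta mm [  18.935  -383.1216  121.0586] deg [-62.9181  -0.0334   0.0045]
side keybox 0.88 [ 0.5911 -0.1725 -0.0032]
side keybox 0.19 [0.5687 0.2036 0.0277]
side key 0.62 [0.5929 0.2876 0.0058]
side key 0.61 [0.5737 0.1993 0.0149]
top keybox 0.79 [ 0.5897 -0.1689  0.0006]
top lock_slot 0.85 [ 0.5962 -0.2006  0.0783]
top key 0.68 [ 0.7601 -0.1877 -0.0044]
top key 0.46 [ 0.5995  0.2856 -0.004 ]
```

Request:
arm_command --plan '[[[0,-0.02,0.006,0,0,0,0],[0,-0.032,0.0102,0,0,0,0],[0,-0.032,0.0102,0,0,0,0],[0,-0.032,0.0102,0,0,0,0],[0,-0.032,0.0102,0,0,0,0],[0,-0.032,0.0102,0,0,0,0],[0,-0.032,0.0102,0,0,0,0],[0,-0.032,0.0102,0,0,0,0],[0,-0.032,0.0102,0,0,0,0],[0,-0.032,0.0102,0,0,0,0],[0,-0.032,0.0102,0,0,0,0],[0,-0.032,0.0102,0,0,0,0],[0,-0.01,0.005,0,0,0,0],[0,0,0,0,0,0,0]]]'

```text
t: 7.38
tool_pos: [0.5793, -0.2148, 0.1296]
tool_rot: [0.187, 1.621, -0.189]
contact_force: [-0.2, -0.5, -1.7]
opening: 0.0112
```

Request:
arm_command --plan '[[[0,0,0,-6,0,0,0],[0,0,0,-6.5,0,0,0],[0,0,0,-6.5,0,0,0],[0,0,0,-6.5,0,0,0],[0,0,0,-6.5,0,0,0],[0,0,0,-6.5,0,0,0],[0,0,0,-6.5,0,0,0],[0,0,0,-6.5,0,0,0],[0,0,0,-6.5,0,0,0],[0,0,0,-6,0,0,0],[0,0,0,0,0,0,0]]]'

```text
t: 8.3
tool_pos: [0.5716, -0.1966, 0.1133]
tool_rot: [-0.694, 1.506, 0.791]
contact_force: [-0.3, 0.3, -1.7]
opening: 0.011
```

```bash
python3 -c "
from h import *
go([.5955,-.1995,.12],144)"
```

```text
t 8.3 pos [ 0.5716 -0.1966  0.1133] jawyaw 144.02880995808627 xaxis [-0.0832  0.0243 -0.9962] q [-0.4477  0.1594  1.7033 -0.0144  1.3644 -2.9592] F [-0.2529  0.3198 -1.7413] op 0.010989801059734721
delta mm [ -8.707  -20.4617  11.4413] deg [ 0.0972 -1.674  -4.6812]
```

The move drifted low and tilted about 5°. I'll lift, level and recentre.

Request:
arm_command --plan '[[[-0.025,0,0,0,0,0,0],[-0.002,-0.018,0.01,0,-1.5,-4.5,0],[0,0,0,0,0,0,0],[0,0,0,0,0,0,0]]]'

```text
t: 8.63
tool_pos: [0.592, -0.1936, 0.1343]
tool_rot: [-0.726, 1.453, 0.741]
contact_force: [0.2, 0.1, -1.0]
opening: 0.0108
```

```bash
python3 -c "
from h import *
go([.5955,-.1995,.13],144)"
```

```text
t 8.6333 pos [ 0.592  -0.1936  0.1343] jawyaw 143.78705374688232 xaxis [-0.0119  0.0044 -0.9999] q [-0.4351  0.132   1.6946 -0.001   1.3277 -2.9444] F [ 0.1745  0.141  -1.0267] op 0.010837488252007942
delta mm [ 4.2493 -6.3734 -2.6117] deg [-0.2117 -0.1977 -0.7028]
```

Request:
arm_command --plan '[[[0.0,-0.0064,-0.0026,-0.2,-0.2,-0.7,0],[0,0,0,0,0,0,0],[0,0,0,0,0,0,0]]]'

```text
t: 8.88
tool_pos: [0.5938, -0.1982, 0.132]
tool_rot: [-0.731, 1.447, 0.739]
contact_force: [0.3, 0.6, -1.8]
opening: 0.0111
```

```bash
python3 - <<'E'
from h import *
go([.5955,-.1995,.13],144)
a=get_image("side")[:,:,::-1];b=get_image("top")[:,:,::-1]
r=lambda im,x,y,w_,h_:cv2.resize(im[y:y+h_,x:x+w_],(400,500),interpolation=cv2.INTER_CUBIC)
cv2.imwrite("pics/lk.png",np.hstack([r(a,296,90,80,100),r(b,362,140,80,100)]))
p=ctrl.get_obs()["tool_pos"];print("tcp px",px("side",p),px("top",p)," tip",px("side",p-[0,0,.0266])," slot",px("side",[.5955,-.1995,.081]))
for c in("side","top"):
  for n in("key_tip","lock_slot"):
    for d in mark_of(c,n)[:2]:print(c,n,round(d["conf"],2),w(c,d["at"]))
E
```

```text
t 8.8833 pos [ 0.5938 -0.1982  0.132 ] jawyaw 143.93503908560425 xaxis [-0.0058  0.0024 -1.    ] q [-0.4408  0.1375  1.6927 -0.0003  1.3177 -2.9529] F [ 0.2523  0.5501 -1.7552] op 0.011063832724474658
delta mm [ 1.9515 -2.1288 -0.0924] deg [-0.0647 -0.0826 -0.3518]
tcp px [331.8138 133.7733] [407.2036 189.8599]  tip [331.7665 144.2755]  slot [331.1173 153.4866]
side key_tip 0.51 [ 0.5943 -0.1931  0.108 ]
side key_tip 0.5 [0.597  0.2897 0.0027]
side lock_slot 0.72 [ 0.5914 -0.1994  0.0835]
top key_tip 0.57 [0.5972 0.2847 0.0026]
top lock_slot 0.74 [ 0.5891 -0.169  -0.0014]
```

View pics/lk.png

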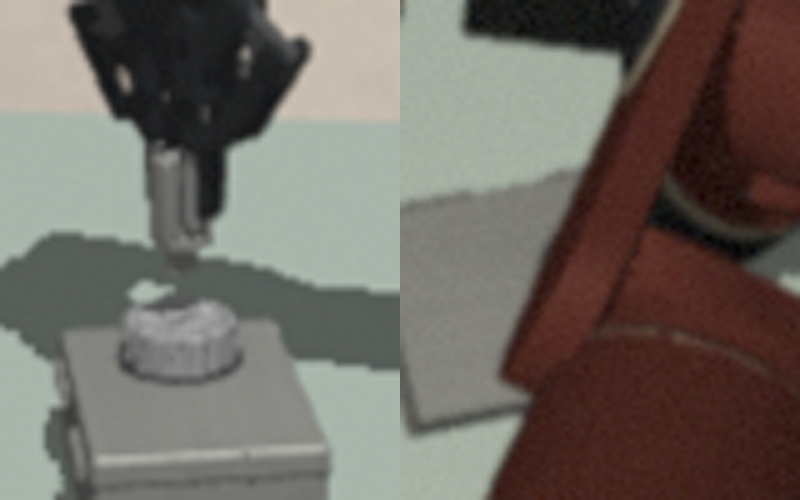

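The side view shows the blade tip at (332,144) above the knob, whose centre column is ~332, so x is aligned. Descend carefully.

Request:
arm_command --plan '[[[0.008,-0.0006,-0.0005,0,-0.1,-0.4,0],[0.007,0,0,0,0,0,0],[0,0,0,0,0,0,0],[0,0,0,0,0,0,0]]]' --squeeze 90

```text
t: 9.52
tool_pos: [0.5944, -0.1994, 0.116]
tool_rot: [-0.736, 1.441, 0.732]
contact_force: [-0.0, 0.5, -1.8]
opening: 0.011
```

```bash
python3 -c "
from h import *
go([.594,-.199,.0916],144)"
```

```text
t 9.5167 pos [ 0.5944 -0.1994  0.116 ] jawyaw 143.9355982047024 xaxis [ 0.003  -0.0012 -1.    ] q [-0.4423  0.1497  1.7075  0.0002  1.2811 -2.9545] F [-0.0429  0.4513 -1.7554] op 0.010981569386978663
delta mm [24.4093  0.6203  0.0449] deg [-0.0643  0.0443  0.182 ]
```

Request:
arm_command --plan '[[[0.005,0.0005,0,0,0,0.2,0],[0.004,0,0,0,0,0,0],[0.004,0,0,0,0,0,0],[0,0,0,0,0,0,0]]]'

```text
t: 9.85
tool_pos: [0.5947, -0.1996, 0.1025]
tool_rot: [-0.735, 1.442, 0.733]
contact_force: [0.4, -0.1, -1.6]
opening: 0.011
```

```bash
python3 -c "
from h import *
go([.594,-.199,.0916],144);print(ctrl.get_obs()['wrist_torque'])"
```

```text
t 9.85 pos [ 0.5947 -0.1996  0.1025] jawyaw 143.9364462560216 xaxis [ 0.0018 -0.0004 -1.    ] q [-0.4426  0.166   1.7136  0.0005  1.2602 -2.9549] F [ 0.4037 -0.0614 -1.6434] op 0.011046853680211034
delta mm [10.9076  0.9603  0.0539] deg [-0.0635  0.0439  0.0968]
[-0.1374 -0.0726  0.0412]
```

The tip is 5 mm below the knob face with no contact force, so it has entered the slot. Continue to seat.

Request:
arm_command --plan '[[[0.004,0,0,0,0,0,0],[0.003,0,0,0,0,0,0],[0.002,0,0,0,0,0,0],[0,0,0,0,0,0,0]]]'

```text
t: 10.18
tool_pos: [0.5947, -0.1997, 0.0922]
tool_rot: [-0.735, 1.442, 0.733]
contact_force: [0.9, -0.7, -0.3]
opening: 0.0113
```

```bash
python3 -c "
from h import *
go([.594,-.199,.0916],144);print(ctrl.get_obs()['wrist_torque'])"
```

```text
t 10.1833 pos [ 0.5947 -0.1997  0.0922] jawyaw 143.93153086573676 xaxis [ 0.0016 -0.0004 -1.    ] q [-0.4426  0.1776  1.7192  0.0004  1.2432 -2.9548] F [ 0.8821 -0.66   -0.2978] op 0.011332708725631864
delta mm [0.6268 0.9747 0.1194] deg [-0.0684  0.0385  0.0883]
[-0.1086 -0.1282  0.044 ]
```

Seated about 15.4 mm deep. Now turn clockwise (tool +x) in batches.

Request:
arm_command --plan '[[[0,0,0,5,0,0,0],[0,0,0,5,0,0,0],[0,0,0,5,0,0,0],[0,0,0,5,0,0,0],[0,0,0,0,0,0,0]]]' --squeeze 110

```text
t: 10.6
tool_pos: [0.5952, -0.2002, 0.0922]
tool_rot: [-0.455, 1.521, 0.451]
contact_force: [0.5, -0.9, -0.4]
opening: 0.011
```

```bash
python3 -c "
from h import *
go([.5947,-.1997,.0922],124);print(ctrl.get_obs()['wrist_torque'])"
```

```text
t 10.6 pos [ 0.5952 -0.2002  0.0922] jawyaw 123.12837496843169 xaxis [ 0.0026 -0.0019 -1.    ] q [-0.4426  0.178   1.7187 -0.0006  1.2417 -2.5914] F [ 0.4515 -0.8652 -0.3754] op 0.010996376298267859
delta mm [ 0.0281  0.6554 -0.1497] deg [-0.8715  0.0652  0.1732]
[-0.1592 -0.072   0.1337]
```

Request:
arm_command --plan '[[[0,0.0005,0,5,0,0,0],[0,0,0,5,0,0,0],[0,0,0,5,0,0,0],[0,0,0,5,0,0,0],[0,0,0,5,0,0,0],[0,0,0,0,0,0,0]]]'

```text
t: 11.1
tool_pos: [0.5951, -0.1995, 0.0923]
tool_rot: [-0.112, 1.565, 0.107]
contact_force: [0.1, -0.2, -0.3]
opening: 0.0108
```

```bash
python3 -c "
from h import *
go([.5947,-.1997,.0922],98);print(ctrl.get_obs()['wrist_torque'])"
```

```text
t 11.1 pos [ 0.5951 -0.1995  0.0923] jawyaw 98.00331436836791 xaxis [ 0.0029 -0.0028 -1.    ] q [-0.4414  0.1771  1.7196 -0.0013  1.2411 -2.1514] F [ 0.0602 -0.1763 -0.3437] op 0.010806725558999319
delta mm [ 0.0674 -0.1399 -0.4606] deg [0.0035 0.1412 0.1797]
[-0.1438 -0.0943  0.1763]
```

Request:
arm_command --plan '[[[0,0,-0.0003,5,0,0,0],[0,0,0,5,0,0,0],[0,0,0,5,0,0,0],[0,0,0,5,0,0,0],[0,0,0,0,0,0,0]]]'

```text
t: 11.52
tool_pos: [0.5952, -0.199, 0.0923]
tool_rot: [0.158, 1.561, -0.161]
contact_force: [-0.4, -0.2, -0.7]
opening: 0.0106
```

```bash
python3 -c "
from h import *
go([.5947,-.1997,.0922],78);print(ctrl.get_obs()['wrist_torque'])"
```

```text
t 11.5167 pos [ 0.5952 -0.199   0.0923] jawyaw 78.3383792677494 xaxis [ 0.0038 -0.0024 -1.    ] q [-0.441   0.1765  1.7203 -0.0005  1.2403 -1.808 ] F [-0.3733 -0.2475 -0.7233] op 0.010627602221420732
delta mm [ 0.0533 -0.7664 -0.3936] deg [0.3386 0.2427 0.088 ]
[-0.073  -0.0315  0.0563]
```

Request:
arm_command --plan '[[[0,-0.0005,-0.0003,5,0.2,0,0],[0,0,0,5,0,0,0],[0,0,0,4,0,0,0],[0,0,0,0,0,0,0]]]'

```text
t: 11.85
tool_pos: [0.5954, -0.1987, 0.0922]
tool_rot: [0.344, 1.542, -0.344]
contact_force: [0.2, -0.2, -1.2]
opening: 0.0108
```

```bash
python3 -c "
from h import *
go([.5947,-.1997,.0922],64);print(ctrl.get_obs()['wrist_torque'])"
```

```text
t 11.85 pos [ 0.5954 -0.1987  0.0922] jawyaw 64.8682949351879 xaxis [ 0.0018  0.0001 -1.    ] q [-0.441   0.1783  1.7185  0.0009  1.2432 -1.5735] F [ 0.1778 -0.2188 -1.2052] op 0.010782299505202327
delta mm [-0.0366 -1.1643 -0.1748] deg [ 0.8683  0.0922 -0.0504]
[-0.0267 -0.0342 -0.0184]
```

Request:
arm_command --plan '[[[0,-0.0005,0,4,0,0,0],[0,0,0,4,0,0,0],[0,0,0,0,0,0,0]]]'

```text
t: 12.1
tool_pos: [0.5948, -0.1989, 0.0918]
tool_rot: [0.446, 1.524, -0.444]
contact_force: [-0.4, 0.5, -1.1]
opening: 0.0108
```

```bash
python3 -c "
from h import *
go([.5947,-.1997,.0922],57);print(ctrl.get_obs()['wrist_torque'])"
```

```text
t 12.1 pos [ 0.5948 -0.1989  0.0918] jawyaw 57.447870328374535 xaxis [ 0.001  0.001 -1.   ] q [-0.4419  0.1784  1.7191  0.0014  1.2436 -1.445 ] F [-0.3955  0.4746 -1.0731] op 0.010845445930438012
delta mm [-0.4493 -0.7167  0.3558] deg [ 0.4479  0.0162 -0.0788]
[-0.0511 -0.047  -0.0053]
```

Request:
arm_command --plan '[[[0,-0.0004,0,4,0,0,0],[0,0,0,2,0,0,0],[0,0,0,0,0,0,0]]]'

```text
t: 12.35
tool_pos: [0.5952, -0.1984, 0.0917]
tool_rot: [0.52, 1.507, -0.514]
contact_force: [0.1, -1.0, -0.2]
opening: 0.0106
```

```bash
python3 -c "
from h import *
go([.5947,-.1997,.0922],62);print(ctrl.get_obs()['wrist_torque'])"
```

```text
t 12.35 pos [ 0.5952 -0.1984  0.0917] jawyaw 52.172655916925905 xaxis [ 0.0027  0.0028 -1.    ] q [-0.4419  0.1783  1.7193  0.0039  1.2427 -1.3538] F [ 0.0753 -0.9838 -0.1941] op 0.01057481179762602
delta mm [-0.5052 -1.3525  0.4023] deg [-9.8274  0.0433 -0.2203]
[-0.1281  0.0575  0.0752]
```

The torque dropped to zero past the crest and rises again now, so the knob is at its stop. Back the key off into the middle of the play and withdraw.

Request:
arm_command --plan '[[[0,-0.001,0.0003,-5,0,-0.2,0],[0,0,0,-5,0,0,0],[0,0,0,0,0,0,0],[-0.005,0,0,0,0,0,0],[-0.008,0,0,0,0,0,0],[-0.012,0,0,0,0,0,0],[-0.02,0,0,0,0,0,0],[-0.025,0,0,0,0,0,0],[-0.01,0,0,0,0,0,0],[0,0,0,0,0,0,0]]]' --squeeze 90

```text
t: 13.18
tool_pos: [0.5939, -0.199, 0.1779]
tool_rot: [0.364, 1.542, -0.362]
contact_force: [-0.1, 0.3, -1.0]
opening: 0.0108
```

```bash
python3 -c "
from h import *
go([.5702,.2012,.17],76.1);print(ctrl.get_obs()['wrist_torque'])
save('side','out.png',(292,80,372,180),5)"
```

```text
t 13.1833 pos [ 0.5939 -0.199   0.1779] jawyaw 63.49198706240349 xaxis [-0.0015  0.0013 -1.    ] q [-0.4423  0.0943  1.6595  0.0006  1.3897 -1.5506] F [-0.0794  0.3403 -1.0382] op 0.010757879318822626
delta mm [   8.4787  347.5513 -199.8002] deg [-12.608   -0.1042  -0.0407]
[-0.0615 -0.0091 -0.0268]
```

View pics/out.png

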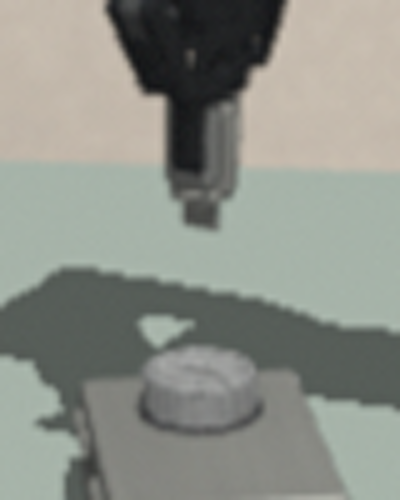

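The view shows the key upright in the gripper, clear of the knob (~(332,155)), with the slot turned. Now go back to above the stand.

Request:
arm_command --plan '[[[-0.003,0.018,-0.01,0,0,0,0],[-0.003,0.029,-0.0167,0,0,0,0],[-0.003,0.029,-0.0167,0,0,0,0],[-0.003,0.029,-0.0167,0,0,0,0],[-0.003,0.029,-0.0167,0,0,0,0],[-0.003,0.029,-0.0167,0,0,0,0],[-0.003,0.029,-0.0167,0,0,0,0],[-0.003,0.029,-0.0167,0,0,0,0],[-0.003,0.029,-0.0167,0,0,0,0],[-0.003,0.029,-0.0167,0,0,0,0],[0,0.029,-0.0167,0,0,0,0],[0,0.02,-0.011,0,0,0,0],[0,0.01,-0.006,0,0,0,0],[0,0,0,0,0,0,0]]]'

```text
t: 14.4
tool_pos: [0.5633, 0.2056, 0.192]
tool_rot: [0.366, 1.562, -0.372]
contact_force: [0.0, -0.7, -1.2]
opening: 0.0106
```

```bash
python3 -c "
from h import *
go([.5702,.2012,.1],76.1)
save('top','lock2.png',(382,175,422,215),10)"
```

```text
t 14.4 pos [0.5633 0.2056 0.192 ] jawyaw 63.13519696424463 xaxis [-0.0226  0.0013 -0.9997] q [ 0.2231  0.0338  1.6989  0.0063  1.4307 -0.8797] F [ 0.035  -0.6959 -1.1888] op 0.010643924246417852
delta mm [91.828  -0.0091 10.0858] deg [-12.9696  -1.2419   0.3835]
```

View pics/lock2.png

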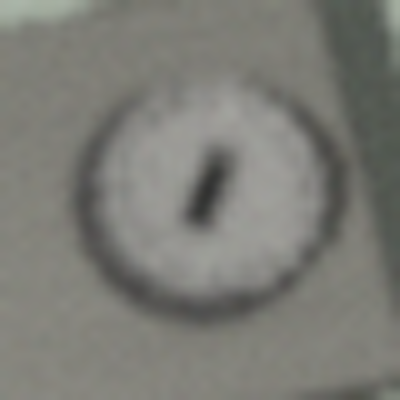

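The top view shows the slot running at about -25° (from (190,225) to (225,150) in the crop). It was about 54°, so it turned ~79° = 1.38 rad and the knob is held at its stop. Align above the stand.

Request:
arm_command --plan '[[[0.02,0,0.005,-6.5,-0.6,0.2,0],[0.02,0,0.005,-6.5,-0.6,0.2,0],[0.02,0,0,0,0,0,0],[0.015,0,0,0,0,0,0],[0,0,0,0,0,0,0],[0,0,0,0,0,0,0]]]'

```text
t: 14.95
tool_pos: [0.5736, 0.1909, 0.113]
tool_rot: [0.184, 1.562, -0.192]
contact_force: [0.9, -0.4, -1.2]
opening: 0.0105
```

```bash
python3 -c "
from h import *
go([.5702,.2012,.0406],76.1)"
```

```text
t 14.95 pos [0.5736 0.1909 0.113 ] jawyaw 76.30898918048054 xaxis [-0.    -0.005 -1.   ] q [ 0.2005  0.1059  1.7611 -0.0051  1.2757 -1.1298] F [ 0.8554 -0.3943 -1.182 ] op 0.010545989918193706
delta mm [72.3312  9.5258 -5.8569] deg [0.2091 0.0661 0.2806]
```

Request:
arm_command --plan '[[[0.01,0.0095,-0.0055,0.2,0,0.3,0],[0,0,0,0,0,0,0],[0.012,0,0,0,0,0,0],[0.008,0,0,0,0,0,0],[0,0,0,0,0,0,0],[0,0,0,0,0,0,0]]]'

```text
t: 15.45
tool_pos: [0.5727, 0.2006, 0.0836]
tool_rot: [0.194, 1.556, -0.191]
contact_force: [0.2, 1.2, -1.6]
opening: 0.0106
```

```bash
python3 -c "
from h import *
go([.5702,.2012,.0406],76.1)"
```

```text
t 15.45 pos [0.5727 0.2006 0.0836] jawyaw 75.92135272194403 xaxis [ 0.0064  0.001  -1.    ] q [ 0.2146  0.1396  1.7778 -0.0004  1.2178 -1.1104] F [ 0.1931  1.1844 -1.5556] op 0.010574984488393708
delta mm [42.9675 -0.1727 -2.7785] deg [-0.1791  0.3403 -0.1465]
```

Request:
arm_command --plan '[[[0.006,-0.0002,-0.0028,-0.2,0.4,-0.1,0],[0.006,0,-0.0004,0,0,0,0],[0,0,0,0,0,0,0],[0,0,0,0,0,0,0]]]'

```text
t: 15.78
tool_pos: [0.5697, 0.2016, 0.071]
tool_rot: [0.19, 1.563, -0.189]
contact_force: [0.1, -0.4, -0.2]
opening: 0.0109
```

```bash
python3 -c "
from h import *
go([.5702,.2012,.0406],76.1)
save('side','st.png',(280,190,370,310),5)"
```

```text
t 15.7833 pos [0.5697 0.2016 0.071 ] jawyaw 76.17287453845756 xaxis [-0.0004  0.0012 -1.    ] q [ 0.2165  0.1536  1.7856  0.0014  1.2026 -1.1135] F [ 0.1091 -0.4338 -0.1628] op 0.010927459181117602
delta mm [30.393  -0.3366  0.6179] deg [ 0.0729 -0.0413 -0.0604]
```

View pics/st.png

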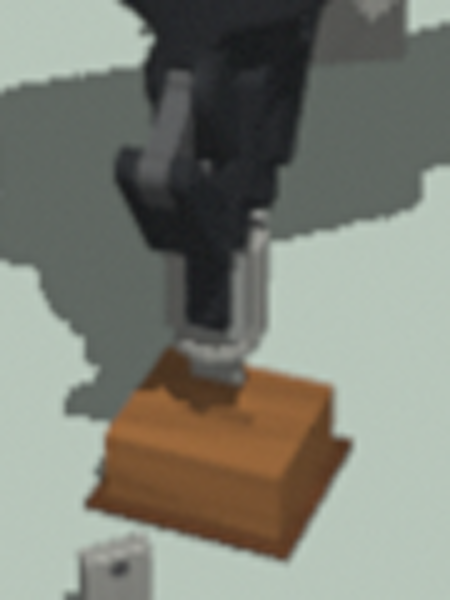

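The blade hangs above the stand slot (crop ~(217,370), slot just below it). Lower it in steps.

Request:
arm_command --plan '[[[0.006,-0.0003,0.0004,0,0,0,0],[0.005,0,0,0,0,0,0],[0.004,0,0,0,0,0,0],[0.002,0,0,0,0,0,0],[0,0,0,0,0,0,0]]]'

```text
t: 16.25
tool_pos: [0.5705, 0.2011, 0.053]
tool_rot: [0.19, 1.562, -0.189]
contact_force: [-0.2, -0.3, -1.4]
opening: 0.0108
```

```bash
python3 -c "
from h import *
go([.5702,.2012,.0406],76.1)"
```

```text
t 16.25 pos [0.5705 0.2011 0.053 ] jawyaw 76.1717299027203 xaxis [ 0.0007  0.0009 -1.    ] q [ 0.2155  0.1776  1.7924  0.0008  1.1707 -1.1143] F [-0.2361 -0.2641 -1.3629] op 0.010808669286812353
delta mm [12.3512  0.0369 -0.3462] deg [ 0.0717  0.0246 -0.0616]
```

Tip is 4 mm inside the slot with no contact force. Push on home, with a small overtravel.

Request:
arm_command --plan '[[[0.005,0,-0.0003,0,0,0,0],[0.004,0,0,0,0,0,0],[0.002,0,0,0,0,0,0],[0.001,0,0,0,0,0,0],[0.001,0,0,0,0,0,0],[0,0,0,0,0,0,0]]]'

```text
t: 16.75
tool_pos: [0.5705, 0.2011, 0.0394]
tool_rot: [0.19, 1.562, -0.189]
contact_force: [-0.3, 0.3, -1.0]
opening: 0.0106
```

```bash
python3 -c "
from h import *
go([.5702,.2012,.0406],76.1)"
```

```text
t 16.75 pos [0.5705 0.2011 0.0394] jawyaw 76.16471780025225 xaxis [ 0.0004  0.0009 -1.    ] q [ 0.2157  0.1961  1.7972  0.0008  1.1477 -1.114 ] F [-0.3361  0.3326 -0.9708] op 0.010588373036591403
delta mm [-1.2154 -0.0088 -0.2638] deg [ 0.0647  0.0115 -0.054 ]
```

Request:
arm_command --plan '[[[0.0015,0,0,0,0,0,0],[0.0015,0,0,0,0,0,0],[0,0,0,0,0,0,0]]]'

```text
t: 17.0
tool_pos: [0.5707, 0.2011, 0.0396]
tool_rot: [0.189, 1.563, -0.189]
contact_force: [-0.1, -0.6, -0.3]
opening: 0.0105
```

```bash
python3 -c "
from h import *
go([.5702,.2012,.0406],76.1)"
```

```text
t 17.0 pos [0.5707 0.2011 0.0396] jawyaw 76.1877560402944 xaxis [-0.0008 -0.0001 -1.    ] q [ 0.2158  0.1972  1.7954  0.0001  1.1497 -1.1139] F [-0.1003 -0.6171 -0.3247] op 0.010453711593703702
delta mm [-0.9867 -0.0588 -0.5506] deg [ 0.0878 -0.041   0.0135]
```

It goes no lower, so the flange is seated. Let go and rise.

Request:
arm_command --plan '[[[0,0,0,0,0,0,0.016],[0,0,0,0,0,0,0.025],[0,0,0,0,0,0,0.035],[0,0,0,0,0,0,0.045],[0,0,0,0,0,0,0.05],[-0.01,0,0,0,0,0,0.05],[-0.02,0,0,0,0,0,0.05],[-0.03,0,0,0,0,0,0.05],[-0.035,0,0,0,0,0,0.05],[-0.035,0,0,0,0,0,0.05],[-0.03,0,0,0,0,0,0.05],[-0.02,0,-0.03,0,0,0,0.05],[0,0,-0.035,0,0,0,0.05],[0,0,-0.035,0,0,0,0.05],[0,0,-0.035,0,0,0,0.05],[0,0,-0.02,0,0,0,0.05],[0,0,0,0,0,0,0.05]]]'

```text
t: 18.42
tool_pos: [0.4166, 0.2395, 0.2377]
tool_rot: [0.197, 1.554, -0.186]
contact_force: [0.6, -0.8, 0.4]
opening: 0.0498
```

```bash
python3 - <<'E'
from h import *
go([.4,.2,.25],76)
a=get_image("side")[:,:,::-1];b=get_image("top")[:,:,::-1]
r=lambda im,x,y,w_,h_:cv2.resize(im[y:y+h_,x:x+w_],(400,300),interpolation=cv2.INTER_CUBIC)
g=np.vstack([np.hstack([r(b,200,175,80,60),r(b,362,160,80,60)]),np.hstack([r(a,280,230,100,75),cv2.resize(a,(400,300))])])
cv2.imwrite("pics/fin.png",g)
E
```

```text
t 18.4167 pos [0.4166 0.2395 0.2377] jawyaw 75.99176383959733 xaxis [ 0.0088  0.0057 -0.9999] q [ 0.3654 -0.3161  1.9369  0.0022  1.5106 -0.961 ] F [ 0.5729 -0.7992  0.366 ] op 0.049823689706870546
delta mm [-12.6323 -42.2071  -6.4496] deg [-0.0098  0.4086 -0.4368]
```

View pics/fin.png

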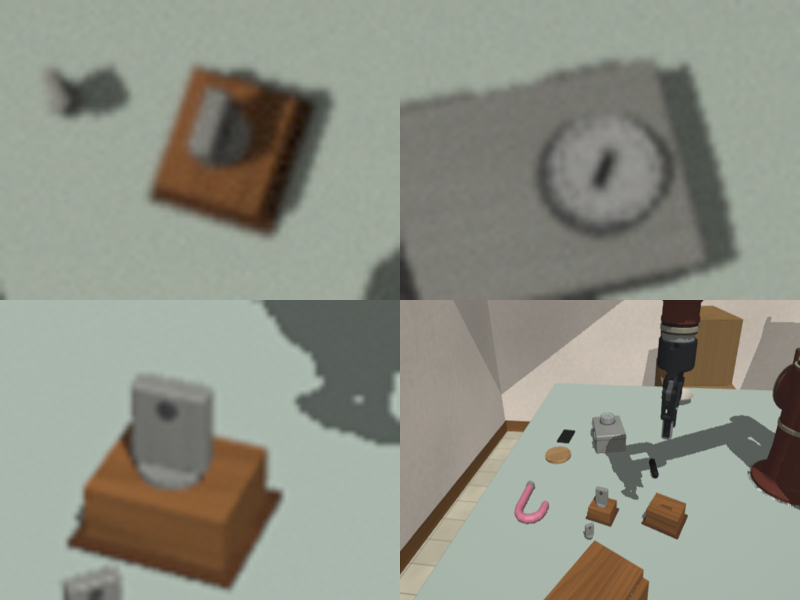

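The final view shows the key upright and home: flange on the stand, plate top at crop (133,375) against (138,373) at the start. The knob slot stays in its turned position, the small key and bystanders are unmoved, and the gripper is clear.

```bash
python3 -c "
from station import *
print(finish_job())"
```

```text
the job is handed in; nothing more can be done
None
```

The key box is locked, the larger key is back upright in the small stand, and I've handed the job in. It took about 18.5 s of robot time; no verdict was reported.

**Checks that agreed:**
- **Lock:** the wrist torque rose as I turned, fell to zero past the crest, then rose again at the stop. The top camera shows the slot went from about 54° to about −25°, which is roughly 1.38 rad, and it stayed there after I took the key out.
- **Key:** it went no lower at a tool height of 39.6 mm, against 40.6 mm when I first gripped it. The last picture shows its flange resting on the stand.
- **Surroundings:** the small key and the other things on the bench look unmoved in the pictures, and the gripper was open and clear.

**Checks that were off:**
- **Transfer to the lock:** the arm drifted about 5 cm low and tilted about 5°. I corrected this before inserting the key, and the readings showed no contact.
- **Pushing home:** I felt no clear force when pushing the key home. That it is seated rests on the height stop and the last picture.
- **Position in the stand:** the key's plate shows about 1 pixel (roughly 2 mm) from where it started, within the slot's play.

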